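Wedge the draught screen shut

TASK

Before the fan goes on, swing the open leaf of the small draught screen back until it rests against its stop. Take the brown wedge out of its bay in the tile rack, lay it flat on the ledge and let go of it, then take it again and tap it thin end first under the free half of the leaf (the half away from the hinge) until it jams there firmly by feel, without ramming the leaf's sprung bottom bar hard up. Leave the tiles, bowl, beaker and pick as they are.

Things in the scene. Friction and masses are not known exactly. Their poses are not given: they have to be found in the camera images.
- screen: fixed part of the draught screen: two dark wooden posts 145 mm tall, 266 mm apart, each 26 x 22 mm on a foot 70 x 36 x 12 mm. Origin on the ledge midway between them; +y points to the hinge post, -y to the stop post; the leaf swings open towards -x, and the wedge goes in from the -x side, moving in +x. Nothing stands in the 100 mm behind the leaf
- gate (a joint): swing of the leaf in rad about its upright hinge axis, at y = +115 mm in the screen's frame: 0 against the stop (leaf in the plane x = 0 of the screen), growing as the free end swings towards -x. Light friction holds it where it is left
- leaf: swinging leaf: pale wooden frame with a clear pane, 218 mm wide, 18 thick, top 129 mm above the ledge. Origin 115 mm from the hinge axis, in the middle of the leaf's width, 14 mm above the ledge; x is its normal, y points to the hinge, z up. A black sprung sweep bar 208 mm long and 14 thick hangs below it
- wedge: brown wooden wedge, dark butt end: 160 mm long, 50 wide, thickness tapering evenly from 30 mm (butt) to 6 (tip), 0.11 kg, both sloping faces alike. Origin at its centre; +x to the thin tip (x = +80 mm), y across the thickness, z across the width. At first it stands on a narrow edge (z up) in the rack's raised bay, underside 35 mm above the ledge, lips 14 mm high beside it. Laid flat, y is upright
- rack: fixed wooden rack with four green tiles, each 85 mm square and 10 mm thick, standing upright to 93 mm above the ledge. Origin on the ledge; the wedge's bay is centred at y = +78 mm, the tiles at y = +5, -25, -55 and -85 mm; slots and bay run along x
- tile0: celadon tile nearest the wedge's bay, origin at the middle of its underside; leave alone
- tile1: second celadon tile, leave alone
- tile2: third celadon tile, leave alone
- tile3: fourth celadon tile, leave alone
- bowl: red bowl, 100 mm across and 42 mm tall, origin at its underside; leave alone
- beaker: empty glass beaker, 72 mm across and 95 mm tall, origin at its underside; leave alone
- pick: thin steel double-ended pick, 185 mm long, lying on the ledge along its x; leave alone
- leaf_foot (a point): below the free half of the leaf, 55 mm from its middle: a good place for the wedge. The black sweep bar's underside is set, unseen, 11 to 17 mm above the ledge, and springs up 6 mm at 4 N per mm: how far the wedge goes must be felt. In a firm jam the wedge presses on it with 4 to 13 N (rise 1 to 3 mm); pushing the butt of the released wedge along the ledge with 10 to 11 N gives that, and friction keeps it

How it is judged:
On the way:
1. the wedge lies flat on the ledge, at rest and let go ((angle between wedge's own y axis and vertical below 0.2 rad or angle between wedge's own y axis and vertical above 2.94 rad) and height (world z) of wedge below 0.03 m and contact force between the fingers and wedge below 0.05 N and linear speed of wedge below 0.02 m/s), for 0.2 s.
At the end, for the whole second after the job is handed in: The leaf rests against its stop (within 0.05 rad); the wedge lies flat and still, thin end under the free half of the leaf (its centre from 5 mm on the hinge side of the leaf's middle to 120 mm on the free side), pressing up on the leaf's sweep bar with 4 to 13 N (value of joint gate below 0.05 rad and contact force between wedge and leaf between 4 and 13 N and y of wedge in the frame of leaf between -0.12 and 0.005 m and x of wedge in the frame of leaf below 0.04 m and (angle between wedge's own y axis and vertical below 0.2 rad or angle between wedge's own y axis and vertical above 2.94 rad) and linear speed of wedge below 0.005 m/s); the robot touches nothing.
It fails at once if a tile, the bowl, the beaker or the pick is shifted by more than 25 mm (distance of any of tile0, tile1, tile2, tile3, bowl, beaker, pick from where it was at the start of the episode above 0.025 m).
It also fails if it takes over 72 s, if anything falls off the work surface, if the arm or the gripper's body presses on something with over 40 N, if the wrist force passes 120 N, or if a joint passes its speed limit or range.

ROBOT

A 6-joint arm with a two-finger parallel gripper is mounted at the origin on the work surface. World frame = base frame: x ahead of the robot, y to its left, z up, the work surface at z = 0. Lengths are in m, angles in rad, forces in N, time in s.
With the tool pointing down it reaches from about 0.325 to 0.775 m from the base axis. Payload 5.5 kg.
Tool frame: the origin (TCP) lies where the fingers leave the gripper's body, on its centre line; the fingertips stand robot.tcp_to_tips ahead of it and the grasp point (between the pads) lies 61 mm ahead of it (robot.tcp_to_tips is the distance from the TCP to the fingertips, in m); z points along the fingers, y is the direction in which the jaws open and shut (so a half turn about z gives the same grasp; the last joint's range is limited). The gripper opens to 88 mm and grips with 3 to 60 N. Pads are 20 mm wide; open, the fingers measure 115 mm over their backs; the gripper's body (75 mm by 178 mm) begins 61 mm behind the grasp point.
Start: joints at [-1.387, 0.091, 1.231, -0, 1.82, -0.057], TCP at [0.143, -0.583, 0.303] pointing down, gripper open.
Joint ranges: [-2.87, 2.87], [-0.86, 2.18], [0.17, 2.46], [-1.51, 4.65], [0.06, 2.69], [-2.65, 2.65]. Speed limits (rad/s): [2.57, 2.57, 3.01, 3.14, 3.14, 3.14].

INTERFACE

Orientations are given as a unit quaternion [x, y, z, w].
In Python, from cell import robot, optics, find_in, masks_of, tip_of gives the robot as it stands.
- The arm moves only by the tool send_rows, never from a script. Its argument "motion" is a list of rows, each an object with "turn": the turn, a rotation vector about the tool's x, y, z in rad, a list of three; "linear": the shift along the tool's x, y, z in m, a list of three; "jaw": the gripper command: -1 is fully open, 1 is shut, values between are in proportion. A call has 1 to 20 rows; each row is the pose to reach, as a shift and turn from the pose commanded when the call began, along the tool's axes at that moment; what a row does not reach only later rows make up. A row lasts 1/8 s, in which the tool goes at most 62.5 mm and 10.7 degrees, less where a joint would pass 70% of its speed; a pose out of reach is approached as far as the arm can. A call with a gripper value outside its range is refused whole. The fingers move at their own pace and stop on an object; "newtons" is the grip in N (left out, the last holds). Time passes only in rows, so rows that repeat a pose let the fingers close. It gives the time, the measured TCP pose, the force and the opening at its end, in the units of the state.
- robot.observe(): the state, without advancing time (a new reading comes with each control period).
- optics.grab_frame(name): name is "side" or "top" or "wrist"; returns the picture (420x560x3 uint8, red, green, blue); there is no depth.
- optics.camera_params(name): a dict with "fx", "fy", "cx", "cy" (pixels), "rvec" (rotation vector, rad) and "tvec" (3), from world to camera coordinates, as OpenCV has them. Camera axes: x right, y down, z forward; pixel columns grow to the right and rows downward; lengths in m; the calibration is good to about 2 mm. A picture is of the moment at which its call begins: read the wrist's pose just before it. camera_params takes no time and is no camera call; for the wrist camera it gives the pose at the moment of the call.
- robot.hand_in(): hands the job in, once; it reports no verdict.
Trained networks look in the newest picture that a camera, given by its name, has taken for a name from the list of things; names that differ only in an ending like _2 or _b are one class to them, and where a whole thing is asked for, a point or a joint stands for the part that bears it (a point fixed in the world has none). Each returns a list of dicts, best first, with "score" (0 to 1); they miss things now and then, are a little off and sometimes report something else, mostly with a low value. They report only what shows in the picture. A call takes as long as a camera call.
- find_in(camera, target): "location" ([x, y, z] in m, in world coordinates, good to about 4 mm: the middle of the surface that is visible of it).
- masks_of(camera, target): "mask" (420x560 bool, what is visible of it).
- tip_of(camera, target): "location" ([x, y, z] in m, in world coordinates, good to about 4 mm: a listed point, or the origin of a listed thing).
The state is a dict: "time_s": time; "q": joint angles; "qd": joint speeds; "joint_torque": joint torques, N m; "eef_pos": TCP position; "eef_rot": TCP orientation; "ft_force": force on the tool from outside, world axes, zero at the start; "torque": the same for the moment, N m; "finger_gap": finger opening in m.
Only numpy, scipy, OpenCV 4.12 (cv2) and the standard library are available. Lean on these libraries where they do the work, as an engineer would, in place of code of your own. Each camera call takes 0.05 s, during which the arm holds its last target. There are 200 camera calls.

## Working session

There is one attempt and no reset: what is moved stays moved. The work goes in short steps, Python scripts to look and compute and a tool call to move; the robot and the scene stay as the last step left them, time stands still between calls to the robot, and variables do not carry over. Pictures are saved under pics/ and viewed, about 8 in all and at most 12, crops included, and the job is handed in when it is done.

Besides the shell and the picture viewer there is one more tool, called after "Call:" as name(argument=value, ...) on one line, values as JSON. send_rows: Moves the arm, as the interface text tells. Its arguments: {"type":"object","properties":{"motion":{"type":"array"},"newtons":{"type":"number"}},"required":["motion"]}

```bash
mkdir -p pics; ls; python3 - <<'E'
from cell import robot, optics, find_in, masks_of, tip_of
import cv2,numpy as np
print(robot.observe(), robot.tcp_to_tips)
ims=[]
for c in ("side","top"):
    ims.append(optics.grab_frame(c))
    cv2.imwrite(f"pics/{c}0.png",ims[-1][:,:,::-1])
    print(c,{k:np.round(v,3).tolist() for k,v in optics.camera_params(c).items()})
    for t in ("screen","leaf","wedge","rack","bowl","beaker","pick","leaf_foot","tile0","tile3"):
        r=tip_of(c,t); f=find_in(c,t)
        print(c,t,[(np.round(a["location"],3).tolist(),round(a["score"],2)) for a in r[:2]],'|',[(np.round(a["location"],3).tolist(),round(a["score"],2)) for a in f[:1]])
E
```

```text
pics
{'time_s': 0.0, 'q': array([-1.38668663e+00,  9.18802149e-02,  1.23187866e+00,  3.74448190e-05,
        1.81983418e+00, -5.67320279e-02]), 'qd': array([-5.01095439e-05, -1.96204077e-03,  4.15894969e-04, -5.04503166e-04,
       -1.31823364e-03,  9.39300486e-04]), 'joint_torque': array([ 4.12241152e-04, -4.46453762e+01, -4.06440139e+01,  6.98878476e-02,
        2.92842148e-02, -1.85171357e-04]), 'eef_pos': array([ 0.14307412, -0.58253974,  0.30149804]), 'eef_rot': array([ 9.92757117e-01,  1.20134537e-01, -4.55459538e-05, -9.99328371e-04]), 'ft_force': array([-0.23246104, -0.61548652,  0.16883654]), 'torque': array([-0.01281454, -0.04535895,  0.0347205 ]), 'finger_gap': 0.08794236388702345} 0.08
side {'fx': 397.925, 'fy': 397.925, 'cx': 274.622, 'cy': 208.267, 'rvec': [0.506, -2.735, 1.177], 'tvec': [0.494, 0.189, 1.253]}
side screen [([0.647, 0.049, -0.001], 0.93)] | [([0.621, 0.088, 0.079], 0.92)]
side leaf [([0.598, 0.073, 0.013], 0.69), ([0.623, 0.344, 0.002], 0.53)] | [([0.6, 0.084, 0.08], 0.56)]
side wedge [] | [([0.5, -0.279, 0.07], 0.96)]
side rack [([0.524, -0.369, 0.004],
[... 859 characters left out ...]
074, 0.13], 0.7)]
top wedge [([0.506, -0.293, 0.064], 0.81)] | [([0.488, -0.287, 0.086], 0.55)]
top rack [([0.503, -0.292, 0.063], 0.46)] | [([0.513, -0.334, 0.035], 0.78)]
top bowl [([0.622, 0.346, -0.001], 0.69)] | [([0.626, 0.353, 0.022], 0.72)]
top beaker [([0.521, -0.362, 0.008], 0.45)] | [([0.498, 0.379, 0.045], 0.82)]
top pick [([0.434, 0.464, -0.0], 0.74)] | [([0.428, 0.464, 0.006], 0.56)]
top leaf_foot [([0.568, 0.031, 0.011], 0.85)] | [([0.598, 0.075, 0.127], 0.62)]
top tile0 [([0.522, -0.395, 0.009], 0.86), ([0.532, -0.454, 0.005], 0.83)] | [([0.517, -0.359, 0.067], 0.96)]
top tile3 [([0.522, -0.395, 0.009], 0.86), ([0.532, -0.454, 0.005], 0.83)] | [([0.517, -0.359, 0.067], 0.96)]
```

View pics/side0.png

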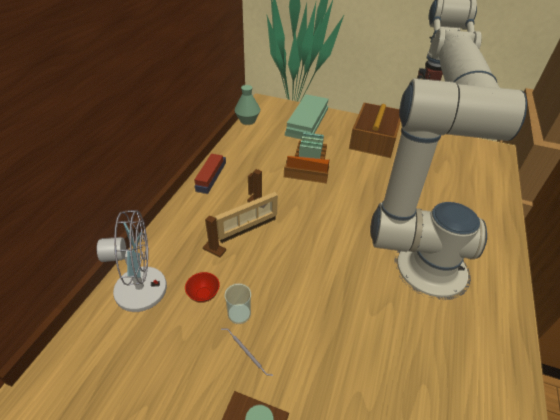

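View pics/top0.png

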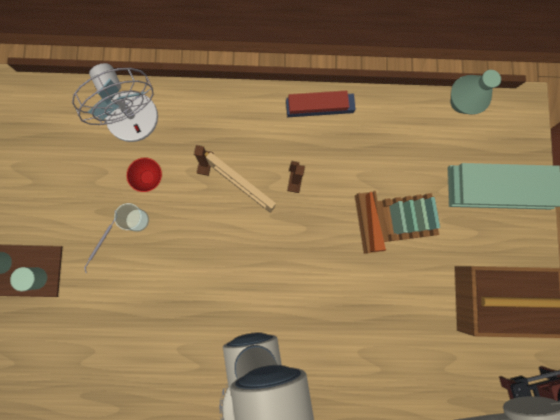

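```bash
cat > h.py <<'E'
import numpy as np,cv2
from scipy.spatial.transform import Rotation as R
from cell import robot, optics, find_in, masks_of, tip_of
def ray(cam,uv,z,P=None):
    p=P or optics.camera_params(cam); Rm=R.from_rotvec(p["rvec"]).as_matrix()
    c=-Rm.T@p["tvec"]; d=Rm.T@[(uv[0]-p["cx"])/p["fx"],(uv[1]-p["cy"])/p["fy"],1]
    return c+d*(z-c[2])/d[2]
def proj(cam,X,P=None):
    p=P or optics.camera_params(cam)
    return (R.from_rotvec(p["rvec"]).apply(X)+p["tvec"])@np.array([[p["fx"],0,p["cx"]],[0,p["fy"],p["cy"]],[0,0,1]]).T
def state():
    s=robot.observe(); print("t",round(s["time_s"],2),"pos",s["eef_pos"].round(4),"F",s["ft_force"].round(2),"gap",round(s["finger_gap"],4)); 
    print("R\n",R.from_quat(s["eef_rot"]).as_matrix().round(3)); return s
def local(world_pos,ax=None):
    s=robot.observe(); M=R.from_quat(s["eef_rot"]).as_matrix()
    return (M.T@(np.array(world_pos)-s["eef_pos"])).round(4)
E
python3 - <<'E'
from h import *
im=cv2.imread("pics/top0.png")
a=cv2.resize(im[180:260,350:450],None,fx=6,fy=6,interpolation=cv2.INTER_CUBIC)[:, :600]
cv2.imwrite("pics/z1.png",a)
optics.grab_frame("top")
for t,z in (("wedge",.085),("leaf",.129),("screen",.145)):
    for m in masks_of("top",t)[:2]:
        k=m["mask"].astype(np.uint8); b=cv2.boxPoints(cv2.minAreaRect(cv2.findNonZero(k)))
        print(t,round(m["score"],2),k.sum(),[ (c.round(0).tolist(),ray("top",c,z)[:2].round(3).tolist()) for c in b])
        if t=="screen":
            n,l,st,ce=cv2.connectedComponentsWithStats(k); print(st.tolist(),ce.round(1).tolist())
E
```

```text
wedge 0.81 645 [([357.0, 195.0], [0.573, -0.242]), ([372.0, 192.0], [0.583, -0.282]), ([385.0, 249.0], [0.43, -0.315]), ([370.0, 252.0], [0.42, -0.276])]
leaf 0.69 808 [([204.0, 159.0], [0.649, 0.17]), ([210.0, 151.0], [0.672, 0.153]), ([276.0, 204.0], [0.538, -0.022]), ([269.0, 212.0], [0.515, -0.005])]
leaf 0.58 760 [([109.0, 223.0], [0.478, 0.401]), ([121.0, 198.0], [0.541, 0.375]), ([152.0, 214.0], [0.504, 0.294]), ([140.0, 238.0], [0.441, 0.321])]
screen 0.9 1615 [([186.0, 196.0], [0.548, 0.208]), ([195.0, 144.0], [0.684, 0.192]), ([304.0, 163.0], [0.644, -0.092]), ([296.0, 215.0], [0.509, -0.071])]
[[0, 0, 560, 420, 233585], [194, 145, 81, 66, 1244], [287, 161, 17, 31, 371]] [[279.7, 209.7], [229.4, 175.9], [294.9, 176.3]]
```

View pics/z1.png

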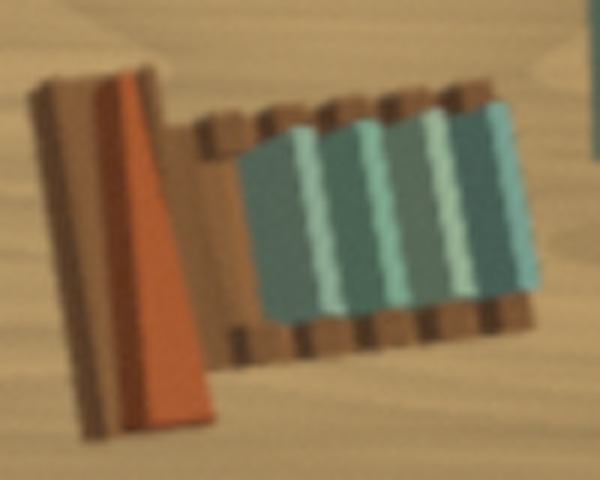

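Call:
send_rows(motion=[{"turn": [0, 0, 0.42], "linear": [0.505, -0.53, 0.0], "jaw": 1}, {"turn": [0, 0, 0.42], "linear": [0.505, -0.53, 0.0], "jaw": 1}, {"turn": [0, 0, 0.42], "linear": [0.505, -0.53, 0.0], "jaw": 1}, {"turn": [0, 0, 0.42], "linear": [0.505, -0.53, 0.0], "jaw": 1}, {"turn": [0, 0, 0.42], "linear": [0.505, -0.53, 0.0], "jaw": 1}, {"turn": [0, 0, 0.42], "linear": [0.505, -0.53, 0.0], "jaw": 1}, {"turn": [0, 0, 0.42], "linear": [0.505, -0.53, 0.0], "jaw": 1}, {"turn": [0, 0, 0.42], "linear": [0.505, -0.53, 0.0], "jaw": 1}, {"turn": [0, 0, 0.42], "linear": [0.505, -0.53, 0.0], "jaw": 1}, {"turn": [0, 0, 0.42], "linear": [0.505, -0.53, 0.0], "jaw": 1}, {"turn": [0, 0, 0.42], "linear": [0.505, -0.53, 0.0], "jaw": 1}, {"turn": [0, 0, 0.42], "linear": [0.505, -0.53, 0.0], "jaw": 1}, {"turn": [0, 0, 0.42], "linear": [0.505, -0.53, 0.13], "jaw": 1}, {"turn": [0, 0, 0.42], "linear": [0.505, -0.53, 0.13], "jaw": 1}, {"turn": [0, 0, 0.42], "linear": [0.505, -0.53, 0.13], "jaw": 1}, {"turn": [0, 0, 0.42], "linear": [0.505, -0.53, 0.13], "jaw": 1}])

```text
time_s: 4.3
eef_pos: [0.5078, 0.0523, 0.1748]
eef_rot: [0.996, -0.09, 0.001, -0.0]
ft_force: [-0.3, -0.1, 1.1]
finger_gap: 0.0004
```

Call:
send_rows(motion=[{"turn": [0, 0, 0], "linear": [0.02, 0.008, 0], "jaw": 1}, {"turn": [0, 0, 0], "linear": [0.035, 0.014, 0], "jaw": 1}, {"turn": [0, 0, 0], "linear": [0.05, 0.02, 0], "jaw": 1}, {"turn": [0, 0, 0], "linear": [0.062, 0.025, 0], "jaw": 1}, {"turn": [0, 0, 0], "linear": [0.074, 0.03, 0], "jaw": 1}, {"turn": [0, 0, 0], "linear": [0.086, 0.034, 0], "jaw": 1}, {"turn": [0, 0, 0], "linear": [0.096, 0.038, 0], "jaw": 1}, {"turn": [0, 0, 0], "linear": [0.104, 0.041, 0], "jaw": 1}, {"turn": [0, 0, 0], "linear": [0.11, 0.043, 0], "jaw": 1}, {"turn": [0, 0, 0], "linear": [0.11, 0.043, 0], "jaw": 1}])

```text
time_s: 5.55
eef_pos: [0.6079, -0.0096, 0.1726]
eef_rot: [0.996, -0.09, -0.0, 0.0]
ft_force: [0.1, 0.9, -0.5]
finger_gap: 0.0005
```

```bash
python3 - <<'E'
from h import *
state()
im=optics.grab_frame("top")
cv2.imwrite("pics/t1.png",cv2.resize(im[130:230,180:310,::-1],None,fx=6,fy=6,interpolation=cv2.INTER_CUBIC))
E
```

```text
t 5.55 pos [ 0.6079 -0.0096  0.1726] F [ 0.13  0.87 -0.48] gap 0.0005
R
 [[ 0.984 -0.178 -0.   ]
 [-0.178 -0.984 -0.   ]
 [-0.     0.    -1.   ]]
```

View pics/t1.png

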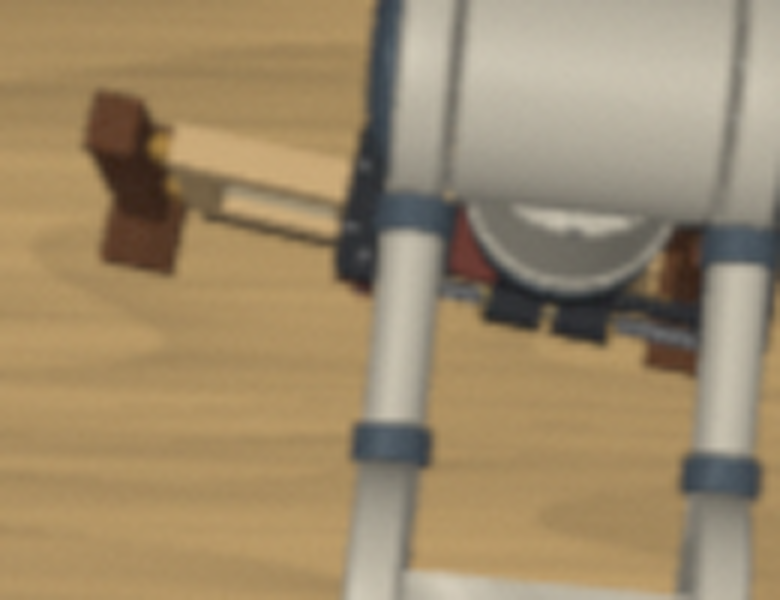

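Call:
send_rows(motion=[{"turn": [0, 0, 0], "linear": [0.003, 0, 0], "jaw": 1}, {"turn": [0, 0, 0], "linear": [0.006, 0, 0], "jaw": 1}, {"turn": [0, 0, 0], "linear": [0.009, 0, 0], "jaw": 1}, {"turn": [0, 0, 0], "linear": [0.009, 0, 0], "jaw": 1}])

```text
time_s: 6.1
eef_pos: [0.6164, -0.011, 0.1727]
eef_rot: [0.996, -0.089, -0.0, -0.0]
ft_force: [-2.5, 0.3, 2.4]
finger_gap: 0.0004
```

Call:
send_rows(motion=[{"turn": [0, 0, 0], "linear": [0.002, 0, 0], "jaw": 1}, {"turn": [0, 0, 0], "linear": [0.004, 0, 0], "jaw": 1}, {"turn": [0, 0, 0], "linear": [0.004, 0, 0], "jaw": 1}])

```text
time_s: 6.48
eef_pos: [0.6183, -0.0115, 0.1725]
eef_rot: [0.996, -0.089, -0.004, 0.0]
ft_force: [-14.2, 1.1, 5.8]
finger_gap: 0.0005
```

Call:
send_rows(motion=[{"turn": [0, 0, 0], "linear": [-0.06, 0, 0], "jaw": 1}, {"turn": [0, 0, 0], "linear": [-0.12, 0, -0.03], "jaw": 0}, {"turn": [0, 0, 0], "linear": [-0.17, 0.04, -0.06], "jaw": 0}, {"turn": [0, 0, 0], "linear": [-0.17, 0.1, -0.08], "jaw": 0}, {"turn": [0, 0, 0], "linear": [-0.17, 0.16, -0.08], "jaw": 0}, {"turn": [0, 0, -0.17], "linear": [-0.17, 0.22, -0.08], "jaw": 0}, {"turn": [0, 0, -0.32], "linear": [-0.17, 0.26, -0.08], "jaw": 0}, {"turn": [0, 0, -0.32], "linear": [-0.17, 0.26, -0.08], "jaw": 0}, {"turn": [0, 0, -0.32], "linear": [-0.17, 0.26, -0.08], "jaw": 0}])

```text
time_s: 7.6
eef_pos: [0.407, -0.2371, 0.2526]
eef_rot: [0.998, 0.069, 0.0, -0.0]
ft_force: [-1.1, 0.2, -0.7]
finger_gap: 0.0442
```

```bash
python3 - <<'E'
from h import *
state()
t=ray("top",(371.7,192),.085);b=ray("top",(379.8,250.6),.085);print(t,b,np.linalg.norm(t-b),(t+b)/2,np.arctan2(*(t-b)[1::-1]))
optics.grab_frame("wrist");cv2.imwrite("pics/w1.png",optics.grab_frame("wrist")[:,:,::-1])
im=optics.grab_frame("top");cv2.imwrite("pics/t2.png",cv2.resize(im[130:230,180:310,::-1],None,fx=6,fy=6,interpolation=cv2.INTER_CUBIC))
for c in("wrist","top"):
  optics.grab_frame(c)
  for n in("wedge","tile0","leaf","leaf_foot","screen"):
    print(c,n,[(np.round(a["location"],3).tolist(),round(a["score"],2)) for a in tip_of(c,n)[:2]])
E
```

```text
t 7.6 pos [ 0.407  -0.2371  0.2526] F [-1.06  0.21 -0.66] gap 0.0442
R
 [[ 0.99   0.138  0.   ]
 [ 0.138 -0.99   0.   ]
 [ 0.    -0.    -1.   ]]
[ 0.582798   -0.28236408  0.085     ] [ 0.42506946 -0.30243213  0.085     ] 0.15900005546712426 [ 0.50393373 -0.29239811  0.085     ] 0.12655158559087487
wrist wedge [([0.507, -0.294, 0.062], 0.73)]
wrist tile0 [([0.518, -0.362, 0.009], 0.64)]
wrist leaf []
wrist leaf_foot []
wrist screen []
top wedge [([0.503, -0.292, 0.061], 0.95)]
top tile0 [([0.525, -0.422, 0.008], 0.72), ([0.524, -0.395, 0.01], 0.7)]
top leaf [([0.632, 0.056, 0.016], 0.88), ([0.525, -0.394, 0.007], 0.59)]
top leaf_foot [([0.615, 0.004, 0.012], 0.78)]
top screen [([0.65, 0.05, -0.0], 0.64)]
```

View pics/w1.png

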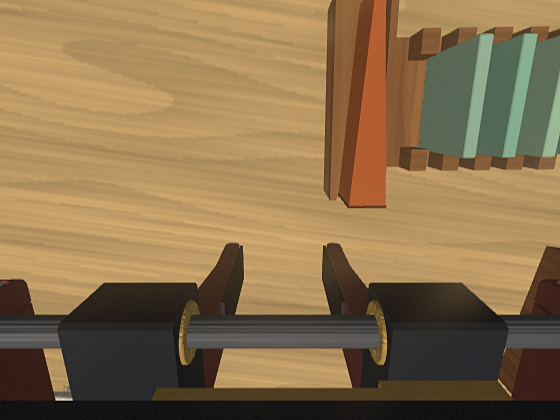

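View pics/t2.png

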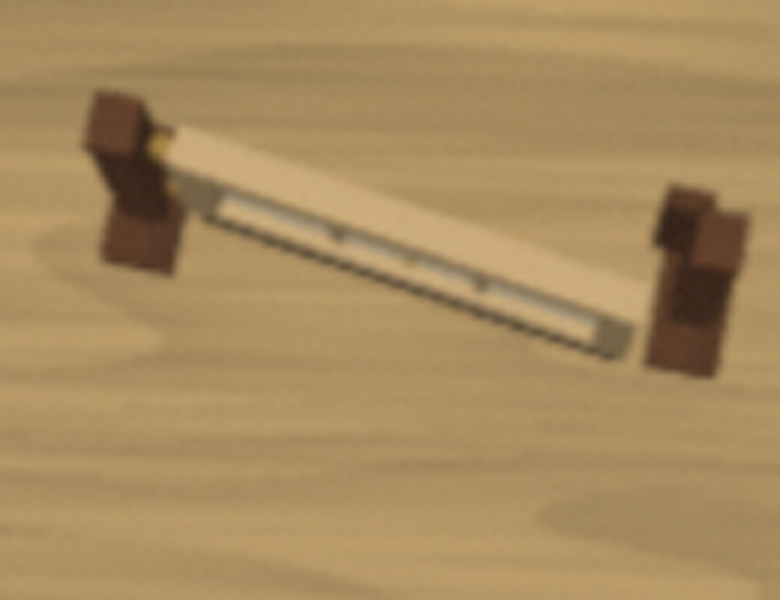

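Call:
send_rows(motion=[{"turn": [0, 0, 0], "linear": [0.045, 0.034, 0], "jaw": -0.2}, {"turn": [0, 0, 0], "linear": [0.088, 0.069, 0.01], "jaw": -0.2}, {"turn": [0, 0, 0], "linear": [0.088, 0.069, 0.05], "jaw": -0.2}, {"turn": [0, 0, 0], "linear": [0.088, 0.069, 0.08], "jaw": -0.2}, {"turn": [0, 0, 0], "linear": [0.088, 0.069, 0.08], "jaw": -0.2}])

```text
time_s: 8.98
eef_pos: [0.5026, -0.2927, 0.1692]
eef_rot: [0.998, 0.07, -0.003, -0.002]
ft_force: [-0.8, -0.3, -0.5]
finger_gap: 0.0527
```

```bash
python3 - <<'E'
from h import *
state()
cv2.imwrite("pics/w2.png",optics.grab_frame("wrist")[:,:,::-1])
for n in("wedge","tile0"):
    print(n,[(np.round(a["location"],3).tolist(),round(a["score"],2)) for a in tip_of("wrist",n)[:2]])
E
```

```text
t 8.97 pos [ 0.5026 -0.2927  0.1692] F [-0.84 -0.32 -0.54] gap 0.0527
R
 [[ 0.99   0.14  -0.005]
 [ 0.14  -0.99   0.004]
 [-0.005 -0.004 -1.   ]]
wedge [([0.508, -0.294, 0.062], 0.79), ([0.518, -0.37, 0.003], 0.73)]
tile0 [([0.514, -0.363, 0.009], 0.9)]
```

View pics/w2.png

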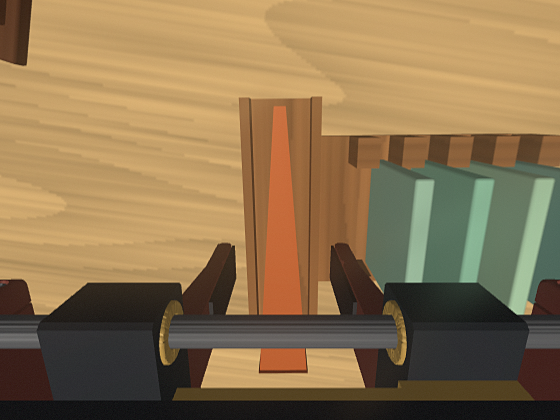

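Call:
send_rows(newtons=20, motion=[{"turn": [0, 0, 0], "linear": [0, 0, 0.02], "jaw": -0.2}, {"turn": [0, 0, 0], "linear": [0, 0, 0.034], "jaw": -0.2}, {"turn": [0, 0, 0], "linear": [0, 0, 0.034], "jaw": 1}, {"turn": [0, 0, 0], "linear": [0, 0, 0.034], "jaw": 1}, {"turn": [0, 0, 0], "linear": [0, 0, 0.034], "jaw": 1}, {"turn": [0, 0, 0], "linear": [0, 0, 0.034], "jaw": 1}, {"turn": [0, 0, 0], "linear": [0, 0, 0.034], "jaw": 1}, {"turn": [0, 0, 0], "linear": [0, 0, 0.014], "jaw": 1}, {"turn": [0, 0, 0], "linear": [0, 0, -0.016], "jaw": 1}, {"turn": [0, 0, 0], "linear": [0, 0, -0.036], "jaw": 1}, {"turn": [0, 0, 0], "linear": [0, 0, -0.036], "jaw": 1}])

```text
time_s: 10.5
eef_pos: [0.5044, -0.2938, 0.2114]
eef_rot: [0.998, 0.07, 0.002, 0.001]
ft_force: [0.9, -0.1, -1.9]
finger_gap: 0.0189
```

Call:
send_rows(motion=[{"turn": [0, 0, 0], "linear": [-0.04, -0.04, 0], "jaw": 1}, {"turn": [0, 0, 0.05], "linear": [-0.04, -0.1, 0], "jaw": 1}, {"turn": [0, 0, 0.1], "linear": [-0.02, -0.15, 0], "jaw": 1}, {"turn": [0, 0, 0.16], "linear": [0.0, -0.2, 0], "jaw": 1}, {"turn": [0, 0, 0.22], "linear": [0.02, -0.25, 0], "jaw": 1}, {"turn": [0, 0, 0.28], "linear": [0.045, -0.3, 0.03], "jaw": 1}, {"turn": [0, 0, 0.32], "linear": [0.061, -0.338, 0.06], "jaw": 1}, {"turn": [0, 0, 0.32], "linear": [0.061, -0.338, 0.09], "jaw": 1}, {"turn": [0, 0, 0.32], "linear": [0.061, -0.338, 0.1], "jaw": 1}, {"turn": [0, 0, 0.32], "linear": [0.061, -0.338, 0.105], "jaw": 1}, {"turn": [0, 0, 0.32], "linear": [0.061, -0.338, 0.105], "jaw": 1}])

```text
time_s: 11.88
eef_pos: [0.5171, 0.0493, 0.1047]
eef_rot: [0.996, -0.09, 0.001, -0.0]
ft_force: [1.3, -0.4, -1.0]
finger_gap: 0.0191
```

```bash
python3 - <<'E'
from h import *
state()
a=ray("top",(199.2,150),.145);b=ray("top",(300,170),.145);print(a,b,np.linalg.norm(a-b),(a+b)/2,np.arctan2(-(a-b)[0],(a-b)[1]))
im=optics.grab_frame("side");cv2.imwrite("pics/s1.png",cv2.resize(im[140:280,180:340,::-1],None,fx=4,fy=4,interpolation=cv2.INTER_CUBIC))
E
```

```text
t 11.88 pos [0.5171 0.0493 0.1047] F [ 1.3  -0.44 -1.02] gap 0.0191
R
 [[ 0.984 -0.179  0.002]
 [-0.179 -0.984  0.   ]
 [ 0.002 -0.    -1.   ]]
[0.66952817 0.18000529 0.145     ] [ 0.62448822 -0.08076535  0.145     ] 0.26463168121312114 [0.64700819 0.04961997 0.145     ] -0.17103124343816564
```

View pics/s1.png

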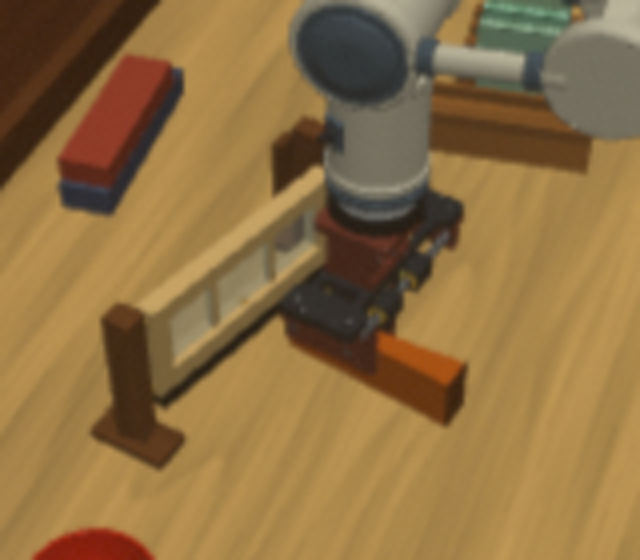

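Call:
send_rows(motion=[{"turn": [0, 0, 0], "linear": [0, 0, 0.001], "jaw": 1}, {"turn": [0, 0, 0], "linear": [0, 0, 0.002], "jaw": 1}, {"turn": [0, 0, 0], "linear": [0, 0, 0.003], "jaw": 1}, {"turn": [0, 0, 0], "linear": [0, 0, 0.003], "jaw": 1}])

```text
time_s: 12.42
eef_pos: [0.5173, 0.0495, 0.1041]
eef_rot: [0.996, -0.09, 0.001, 0.0]
ft_force: [-6.7, -0.5, 13.8]
finger_gap: 0.019
```

Call:
send_rows(motion=[{"turn": [0, 0, 0], "linear": [0, 0, -0.002], "jaw": 1}, {"turn": [0, 0, 0], "linear": [0, 0, -0.002], "jaw": 0.2}, {"turn": [0, 0, 0], "linear": [0, 0, -0.002], "jaw": -0.4}, {"turn": [0, 0, 0], "linear": [0, 0, -0.002], "jaw": -1}, {"turn": [0, 0, 0], "linear": [0, 0, -0.002], "jaw": -1}, {"turn": [0, 0, 0], "linear": [0, 0, -0.002], "jaw": -1}, {"turn": [0, 0, 0], "linear": [0, 0, -0.015], "jaw": -1}, {"turn": [0, 0, 0], "linear": [0, 0, -0.015], "jaw": -1}])

```text
time_s: 13.42
eef_pos: [0.5175, 0.05, 0.1175]
eef_rot: [0.996, -0.089, 0.002, -0.0]
ft_force: [-0.8, -0.5, 0.4]
finger_gap: 0.0855
```

Call:
send_rows(motion=[{"turn": [0, 0, 0], "linear": [0, 0.015, 0], "jaw": -1}, {"turn": [0, 0, 0], "linear": [0, 0.025, 0], "jaw": -1}, {"turn": [0, 0, 0], "linear": [0, 0.032, 0], "jaw": -1}, {"turn": [0, 0, 0], "linear": [0, 0.037, 0], "jaw": -1}, {"turn": [0, 0, 0], "linear": [0, 0.042, 0], "jaw": -1}, {"turn": [0, 0, 0], "linear": [0, 0.047, 0], "jaw": -1}, {"turn": [0, 0, 0], "linear": [0, 0.052, 0], "jaw": -1}, {"turn": [0, 0, 0], "linear": [0, 0.058, 0], "jaw": -1}, {"turn": [0, 0, 0], "linear": [0, 0.064, 0], "jaw": -1}, {"turn": [0, 0, 0], "linear": [0, 0.064, 0], "jaw": -1}, {"turn": [0, 0, 0], "linear": [0, 0.064, 0], "jaw": -1}])

```text
time_s: 14.8
eef_pos: [0.5052, -0.013, 0.1157]
eef_rot: [0.996, -0.09, 0.0, -0.0]
ft_force: [0.2, 1.3, 0.2]
finger_gap: 0.0878
```

```bash
python3 - <<'E'
from h import *
state()
optics.grab_frame("side")
for t in ("wedge","leaf"):
    print(t,[(np.round(a["location"],3).tolist(),round(a["score"],2)) for a in tip_of("side",t)[:2]])
im=optics.grab_frame("wrist")
cv2.imwrite("pics/w3.png",im[:,:,::-1])
E
```

```text
t 14.8 pos [ 0.5052 -0.013   0.1157] F [0.18 1.3  0.23] gap 0.0878
R
 [[ 0.984 -0.178  0.   ]
 [-0.178 -0.984  0.   ]
 [ 0.    -0.    -1.   ]]
wedge [([0.516, 0.018, 0.008], 0.83)]
leaf [([0.633, 0.057, 0.012], 0.7)]
```

View pics/w3.png

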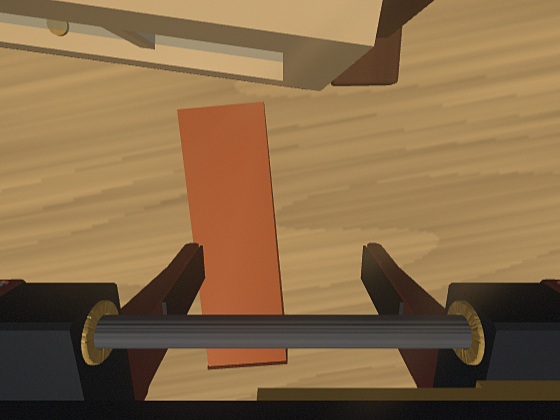

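Call:
send_rows(motion=[{"turn": [0, 0, 0], "linear": [0, 0, -0.03], "jaw": -1}, {"turn": [0, 0, 0], "linear": [0, 0, -0.057], "jaw": 1}, {"turn": [0, 0, 0], "linear": [0.03, 0, -0.057], "jaw": 1}, {"turn": [0, 0, 0], "linear": [0.06, 0, -0.057], "jaw": 1}, {"turn": [0, 0, 0], "linear": [0.075, 0, -0.057], "jaw": 1}, {"turn": [0, 0, 0], "linear": [0.08, 0, -0.057], "jaw": 1}, {"turn": [0, 0, 0], "linear": [0.085, 0, -0.057], "jaw": 1}, {"turn": [0, 0, 0], "linear": [0.09, 0, -0.057], "jaw": 1}, {"turn": [0, 0, 0], "linear": [0.095, 0, -0.057], "jaw": 1}, {"turn": [0, 0, 0], "linear": [0.1, 0, -0.057], "jaw": 1}, {"turn": [0, 0, 0], "linear": [0.103, 0, -0.057], "jaw": 1}, {"turn": [0, 0, 0], "linear": [0.106, 0, -0.057], "jaw": 1}, {"turn": [0, 0, 0], "linear": [0.108, 0, -0.057], "jaw": 1}, {"turn": [0, 0, 0], "linear": [0.11, 0, -0.057], "jaw": 1}, {"turn": [0, 0, 0], "linear": [0.111, 0, -0.057], "jaw": 1}])

```text
time_s: 16.88
eef_pos: [0.6137, -0.0324, 0.1725]
eef_rot: [0.996, -0.089, -0.001, -0.0]
ft_force: [-5.7, 1.1, 2.4]
finger_gap: 0.0004
```

Call:
send_rows(motion=[{"turn": [0, 0, 0], "linear": [-0.001, 0, 0], "jaw": 1}, {"turn": [0, 0, 0], "linear": [-0.0015, 0, 0], "jaw": 1}, {"turn": [0, 0, 0], "linear": [-0.002, 0, 0], "jaw": 1}, {"turn": [0, 0, 0], "linear": [-0.0025, 0, 0], "jaw": 1}, {"turn": [0, 0, 0], "linear": [-0.003, 0, 0], "jaw": 1}, {"turn": [0, 0, 0], "linear": [-0.004, 0, 0], "jaw": 1}, {"turn": [0, 0, 0], "linear": [-0.006, 0, 0], "jaw": 1}, {"turn": [0, 0, 0], "linear": [-0.012, 0, 0], "jaw": 1}, {"turn": [0, 0, 0], "linear": [-0.03, 0, 0], "jaw": 1}, {"turn": [0, 0, 0], "linear": [-0.08, 0, 0], "jaw": 0}, {"turn": [0, 0, 0], "linear": [-0.14, 0, -0.04], "jaw": -1}, {"turn": [0, 0, 0], "linear": [-0.2, -0.02, -0.06], "jaw": -1}, {"turn": [0, 0, 0], "linear": [-0.2, -0.02, -0.06], "jaw": -1}, {"turn": [0, 0, 0], "linear": [-0.2, -0.02, -0.06], "jaw": -1}])

```text
time_s: 18.62
eef_pos: [0.4212, 0.0226, 0.2331]
eef_rot: [0.996, -0.089, 0.001, 0.0]
ft_force: [1.7, 1.5, -0.1]
finger_gap: 0.047
```

```bash
python3 - <<'E'
from h import *
s=state(); th=-.175
def scr(X): d=np.array(X[:2])-[.647,.05]; return (np.array([[np.cos(th),np.sin(th)],[-np.sin(th),np.cos(th)]])@d*1000).round(1)
print("tcp scr",scr(s["eef_pos"]))
for c in("top","wrist"):
  im=optics.grab_frame(c)
  if c=="top": z=cv2.resize(im[130:260,180:310,::-1],None,fx=4,fy=4,interpolation=cv2.INTER_CUBIC); cv2.imwrite("pics/t3.png",z)
  P=optics.camera_params(c)
  for t in("wedge","leaf"):
    print(c,t,[(np.round(a["location"],3).tolist(),scr(a["location"]),round(a["score"],2)) for a in tip_of(c,t)[:1]])
  for m in masks_of(c,"wedge")[:1]:
    k=m["mask"].astype(np.uint8); b=cv2.approxPolyDP(max(cv2.findContours(k,0,1)[0],key=cv2.contourArea),6,True)[:,0]
    print(c,k.sum(),[(q.tolist(),scr(ray(c,q,.018,P)).tolist()) for q in b])
E
```

```text
t 18.62 pos [0.4212 0.0226 0.2331] F [ 1.75  1.51 -0.11] gap 0.047
R
 [[ 0.984 -0.177  0.002]
 [-0.177 -0.984 -0.   ]
 [ 0.002 -0.    -1.   ]]
tcp scr [-217.6  -66.3]
top wedge [([0.517, 0.015, 0.014], array([-122.4,  -56.8]), 0.82)]
top leaf [([0.647, 0.05, 0.016], array([0.2, 0.4]), 0.78)]
top 448 [([256, 189], [-48.7, -27.3]), ([253, 214], [-120.7, -33.3]), ([268, 214], [-112.3, -74.9]), ([272, 191], [-45.2, -73.1])]
wrist wedge [([0.518, 0.013, 0.008], array([-120.7,  -59. ]), 0.82)]
wrist leaf []
wrist 10869 [([237, 4], [-49.8, -30.8]), ([252, 191], [-205.2, -38.1]), ([305, 189], [-203.6, -88.3]), ([292, 0], [-47.2, -75.5])]
```

View pics/t3.png

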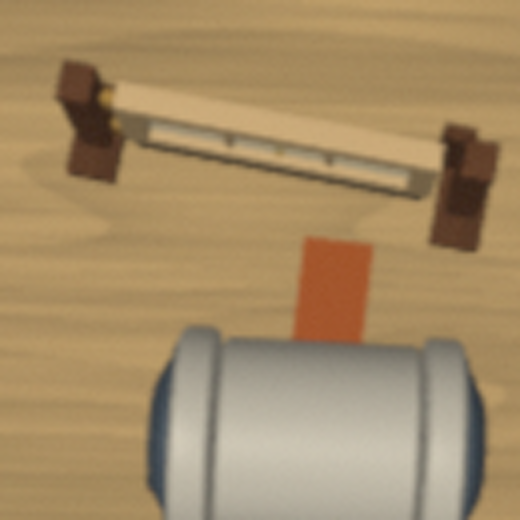

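Call:
send_rows(newtons=15, motion=[{"turn": [0, 0, -0.06], "linear": [0.038, -0.005, 0.04], "jaw": -1}, {"turn": [0, 0, -0.06], "linear": [0.038, -0.005, 0.09], "jaw": -1}, {"turn": [0, 0, -0.06], "linear": [0.038, -0.005, 0.12], "jaw": -1}, {"turn": [0, 0, -0.06], "linear": [0.038, -0.005, 0.14], "jaw": -1}, {"turn": [0, 0, -0.06], "linear": [0.038, -0.005, 0.146], "jaw": -1}, {"turn": [0, 0, -0.06], "linear": [0.038, -0.005, 0.146], "jaw": 0.3}, {"turn": [0, 0, -0.06], "linear": [0.038, -0.005, 0.146], "jaw": 1}, {"turn": [0, 0, -0.06], "linear": [0.038, -0.005, 0.146], "jaw": 1}, {"turn": [0, 0, -0.06], "linear": [0.038, -0.005, 0.146], "jaw": 1}, {"turn": [0, 0, -0.06], "linear": [0.038, -0.005, 0.146], "jaw": 1}])

```text
time_s: 20.27
eef_pos: [0.4598, 0.0206, 0.0872]
eef_rot: [0.998, -0.06, 0.0, 0.0]
ft_force: [0.3, -0.2, 2.6]
finger_gap: 0.0502
```

Call:
send_rows(motion=[{"turn": [0, 0, 0.03], "linear": [0.012, 0.001, 0], "jaw": 1}, {"turn": [0, 0, 0.055], "linear": [0.025, 0.001, 0], "jaw": 1}, {"turn": [0, 0, 0.055], "linear": [0.038, 0.002, 0], "jaw": 1}, {"turn": [0, 0, 0.055], "linear": [0.05, 0.003, 0], "jaw": 1}, {"turn": [0, 0, 0.055], "linear": [0.058, 0.003, 0], "jaw": 1}, {"turn": [0, 0, 0.055], "linear": [0.065, 0.004, 0], "jaw": 1}, {"turn": [0, 0, 0.055], "linear": [0.065, 0.004, 0], "jaw": 1}])

```text
time_s: 21.15
eef_pos: [0.5247, 0.0088, 0.0872]
eef_rot: [0.996, -0.087, 0.0, -0.0]
ft_force: [-0.6, 0.2, 5.1]
finger_gap: 0.05
```

Call:
send_rows(motion=[{"turn": [0, 0, 0], "linear": [0.003, 0, -0.0005], "jaw": 1}, {"turn": [0, 0, 0], "linear": [0.006, 0, -0.0005], "jaw": 1}, {"turn": [0, 0, 0], "linear": [0.009, 0, -0.0005], "jaw": 1}, {"turn": [0, 0, 0], "linear": [0.009, 0, -0.0005], "jaw": 1}])

```text
time_s: 21.65
eef_pos: [0.5329, 0.0073, 0.0872]
eef_rot: [0.996, -0.087, 0.0, -0.0]
ft_force: [-1.8, 0.6, 2.9]
finger_gap: 0.0503
```

Call:
send_rows(motion=[{"turn": [0, 0, 0], "linear": [0.003, 0, 0], "jaw": 1}, {"turn": [0, 0, 0], "linear": [0.006, 0, 0], "jaw": 1}, {"turn": [0, 0, 0], "linear": [0.006, 0, 0], "jaw": 1}])

```text
time_s: 22.02
eef_pos: [0.5386, 0.0063, 0.0872]
eef_rot: [0.996, -0.087, 0.0, -0.0]
ft_force: [-1.4, 0.5, 4.2]
finger_gap: 0.05
```

Call:
send_rows(motion=[{"turn": [0, 0, 0], "linear": [0.003, 0, 0], "jaw": 1}, {"turn": [0, 0, 0], "linear": [0.006, 0, 0], "jaw": 1}, {"turn": [0, 0, 0], "linear": [0.006, 0, 0], "jaw": 1}])

```text
time_s: 22.4
eef_pos: [0.5444, 0.0053, 0.0872]
eef_rot: [0.996, -0.087, 0.0, -0.0]
ft_force: [-2.6, 0.3, 4.6]
finger_gap: 0.05
```

Call:
send_rows(motion=[{"turn": [0, 0, 0], "linear": [0.003, 0, 0], "jaw": 1}, {"turn": [0, 0, 0], "linear": [0.005, 0, 0], "jaw": 1}, {"turn": [0, 0, 0], "linear": [0.005, 0, 0], "jaw": 1}])

```text
time_s: 22.78
eef_pos: [0.5492, 0.0044, 0.0872]
eef_rot: [0.996, -0.087, -0.0, -0.0]
ft_force: [-3.5, 1.3, 4.8]
finger_gap: 0.0504
```

Call:
send_rows(motion=[{"turn": [0, 0, 0], "linear": [0, 0, 0], "jaw": 0.0}, {"turn": [0, 0, 0], "linear": [0, 0, -0.001], "jaw": -0.5}, {"turn": [0, 0, 0], "linear": [0, 0, -0.001], "jaw": -0.5}, {"turn": [0, 0, 0], "linear": [-0.03, 0, -0.001], "jaw": -0.5}, {"turn": [0, 0, 0], "linear": [-0.055, 0, -0.001], "jaw": 1}, {"turn": [0, 0, 0], "linear": [-0.055, 0, -0.001], "jaw": 1}, {"turn": [0, 0, 0], "linear": [-0.055, 0, -0.001], "jaw": 1}, {"turn": [0, 0, 0], "linear": [-0.055, 0, -0.001], "jaw": 1}, {"turn": [0, 0, 0], "linear": [-0.055, 0, -0.001], "jaw": 1}, {"turn": [0, 0, 0], "linear": [-0.055, 0, -0.001], "jaw": 1}, {"turn": [0, 0, 0], "linear": [-0.055, 0, -0.001], "jaw": 1}])

```text
time_s: 24.15
eef_pos: [0.4951, 0.0139, 0.0881]
eef_rot: [0.996, -0.087, -0.0, -0.0]
ft_force: [-0.2, -0.3, -0.5]
finger_gap: 0.0011
```

```bash
python3 - <<'E'
from h import *
s=state(); th=-.175
def scr(X): d=np.array(X[:2])-[.647,.05]; return (np.array([[np.cos(th),np.sin(th)],[-np.sin(th),np.cos(th)]])@d*1000).round(1)
print("tcp scr",scr(s["eef_pos"]))
F=[]
for i in range(8):
  im=optics.grab_frame("wrist"); F.append(robot.observe()["ft_force"])
print(np.mean(F,0),np.std(F,0))
optics.grab_frame("side")
for t in("wedge","leaf"):
    print(t,[(np.round(a["location"],3).tolist(),scr(a["location"]),round(a["score"],2)) for a in tip_of("side",t)[:1]])
cv2.imwrite("pics/w4.png",im[:,:,::-1])
E
```

```text
t 24.15 pos [0.4951 0.0139 0.0881] F [-0.19 -0.25 -0.5 ] gap 0.0011
R
 [[ 0.985 -0.173 -0.   ]
 [-0.173 -0.985  0.   ]
 [-0.     0.    -1.   ]]
tcp scr [-143.3  -62. ]
[ 0.28459446  0.30222361 -0.21949444] [0.25171598 0.48882022 0.45247681]
wedge []
leaf [([0.649, 0.054, 0.015], array([1.2, 3.8]), 0.72)]
```

View pics/w4.png

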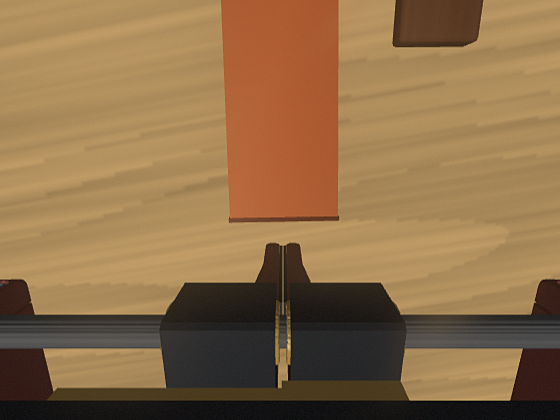

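Call:
send_rows(motion=[{"turn": [0, 0, 0], "linear": [0.008, 0, 0], "jaw": 1}, {"turn": [0, 0, 0], "linear": [0.013, 0, 0], "jaw": 1}, {"turn": [0, 0, 0], "linear": [0.016, 0, 0], "jaw": 1}, {"turn": [0, 0, 0], "linear": [0.018, 0, 0], "jaw": 1}, {"turn": [0, 0, 0], "linear": [0.02, 0, 0], "jaw": 1}, {"turn": [0, 0, 0], "linear": [0.022, 0, 0], "jaw": 1}, {"turn": [0, 0, 0], "linear": [0.022, 0, 0], "jaw": 1}])

```text
time_s: 25.58
eef_pos: [0.5168, 0.0101, 0.0881]
eef_rot: [0.996, -0.087, 0.0, 0.0]
ft_force: [-0.2, 0.1, -0.1]
finger_gap: 0.0007
```

Call:
send_rows(motion=[{"turn": [0, 0, 0], "linear": [0.001, 0, 0], "jaw": 1}, {"turn": [0, 0, 0], "linear": [0.002, 0, 0], "jaw": 1}, {"turn": [0, 0, 0], "linear": [0.003, 0, 0], "jaw": 1}, {"turn": [0, 0, 0], "linear": [0.003, 0, 0], "jaw": 1}])

```text
time_s: 26.08
eef_pos: [0.5197, 0.0096, 0.0881]
eef_rot: [0.996, -0.087, 0.0, 0.0]
ft_force: [-0.3, -0.1, -0.3]
finger_gap: 0.0006
```

Call:
send_rows(motion=[{"turn": [0, 0, 0], "linear": [0.001, 0, 0], "jaw": 1}, {"turn": [0, 0, 0], "linear": [0.002, 0, 0], "jaw": 1}, {"turn": [0, 0, 0], "linear": [0.003, 0, 0], "jaw": 1}, {"turn": [0, 0, 0], "linear": [0.003, 0, 0], "jaw": 1}])

```text
time_s: 26.58
eef_pos: [0.5225, 0.0091, 0.0881]
eef_rot: [0.996, -0.087, -0.0, -0.0]
ft_force: [-2.6, 0.5, 0.4]
finger_gap: 0.0002
```

Call:
send_rows(motion=[{"turn": [0, 0, 0], "linear": [0.001, 0, 0], "jaw": 1}, {"turn": [0, 0, 0], "linear": [0.002, 0, 0], "jaw": 1}, {"turn": [0, 0, 0], "linear": [0.003, 0, 0], "jaw": 1}, {"turn": [0, 0, 0], "linear": [0.003, 0, 0], "jaw": 1}])

```text
time_s: 27.08
eef_pos: [0.5254, 0.0086, 0.0881]
eef_rot: [0.996, -0.087, -0.0, -0.0]
ft_force: [-4.8, 0.3, 1.9]
finger_gap: 0.0003
```

Call:
send_rows(motion=[{"turn": [0, 0, 0], "linear": [0.001, 0, 0], "jaw": 1}, {"turn": [0, 0, 0], "linear": [0.002, 0, 0], "jaw": 1}, {"turn": [0, 0, 0], "linear": [0.003, 0, 0], "jaw": 1}, {"turn": [0, 0, 0], "linear": [0.003, 0, 0], "jaw": 1}])

```text
time_s: 27.58
eef_pos: [0.528, 0.0082, 0.0881]
eef_rot: [0.996, -0.087, -0.001, -0.0]
ft_force: [-6.7, -0.1, 3.1]
finger_gap: 0.0004
```

Call:
send_rows(motion=[{"turn": [0, 0, 0], "linear": [0.001, 0, 0], "jaw": 1}, {"turn": [0, 0, 0], "linear": [0.002, 0, 0], "jaw": 1}, {"turn": [0, 0, 0], "linear": [0.002, 0, 0], "jaw": 1}])

```text
time_s: 27.95
eef_pos: [0.5297, 0.0079, 0.0881]
eef_rot: [0.996, -0.087, -0.001, -0.0]
ft_force: [-7.6, 1.8, 4.1]
finger_gap: 0.0005
```

Call:
send_rows(motion=[{"turn": [0, 0, 0], "linear": [0.001, 0, 0], "jaw": 1}, {"turn": [0, 0, 0], "linear": [0.002, 0, 0], "jaw": 1}, {"turn": [0, 0, 0], "linear": [0.003, 0, 0], "jaw": 1}, {"turn": [0, 0, 0], "linear": [0.003, 0, 0], "jaw": 1}])

```text
time_s: 28.45
eef_pos: [0.5322, 0.0074, 0.0881]
eef_rot: [0.996, -0.087, -0.002, -0.0]
ft_force: [-10.7, 2.3, 5.3]
finger_gap: 0.0002
```

```bash
python3 - <<'E'
from h import *
F=[]
for i in range(6):
  optics.grab_frame("wrist"); F.append(robot.observe()["ft_force"])
print(np.mean(F,0),np.std(F,0)); state()
E
```

```text
[-10.0079231    1.2266898    5.71075102] [0.54532592 0.55906746 0.41826658]
t 28.75 pos [0.5322 0.0074 0.088 ] F [-10.05   1.63   5.19] gap 0.0005
R
 [[ 0.985 -0.173 -0.004]
 [-0.173 -0.985  0.   ]
 [-0.004  0.    -1.   ]]
```

Call:
send_rows(motion=[{"turn": [0, 0, 0], "linear": [-0.001, 0, 0], "jaw": 1}, {"turn": [0, 0, 0], "linear": [-0.003, 0, 0], "jaw": 1}, {"turn": [0, 0, 0], "linear": [-0.006, 0, 0], "jaw": 1}, {"turn": [0, 0, 0], "linear": [-0.02, 0, 0], "jaw": 1}, {"turn": [0, 0, 0], "linear": [-0.05, 0, -0.02], "jaw": 1}, {"turn": [0, 0, 0], "linear": [-0.08, 0, -0.07], "jaw": 1}, {"turn": [0, 0, 0], "linear": [-0.1, 0, -0.12], "jaw": 1}, {"turn": [0, 0, 0], "linear": [-0.1, 0, -0.15], "jaw": 1}, {"turn": [0, 0, 0], "linear": [-0.1, 0, -0.15], "jaw": 1}])

```text
time_s: 29.88
eef_pos: [0.4359, 0.0245, 0.2414]
eef_rot: [0.996, -0.087, 0.004, -0.0]
ft_force: [1.5, 0.2, -0.9]
finger_gap: 0.0004
```

```bash
python3 - <<'E'
from h import *
s=state(); th=-.175
def scr(X): d=np.array(X[:2])-[.647,.05]; return (np.array([[np.cos(th),np.sin(th)],[-np.sin(th),np.cos(th)]])@d*1000).round(1)
im=optics.grab_frame("side")
for t in("wedge","leaf"):
    print(t,[(np.round(a["location"],3).tolist(),scr(a["location"]),round(a["score"],2)) for a in tip_of("side",t)[:1]])
cv2.imwrite("pics/s5.png",cv2.resize(im[140:280,180:340,::-1],None,fx=4,fy=4,interpolation=cv2.INTER_CUBIC))
E
```

```text
t 29.88 pos [0.4359 0.0245 0.2414] F [ 1.46  0.18 -0.9 ] gap 0.0004
R
 [[ 0.985 -0.173  0.007]
 [-0.173 -0.985 -0.   ]
 [ 0.007 -0.001 -1.   ]]
wedge [([0.621, -0.004, 0.008], array([-16.1, -57.7]), 0.81)]
leaf [([0.647, 0.055, 0.013], array([-1.2,  4.5]), 0.69)]
```

View pics/s5.png

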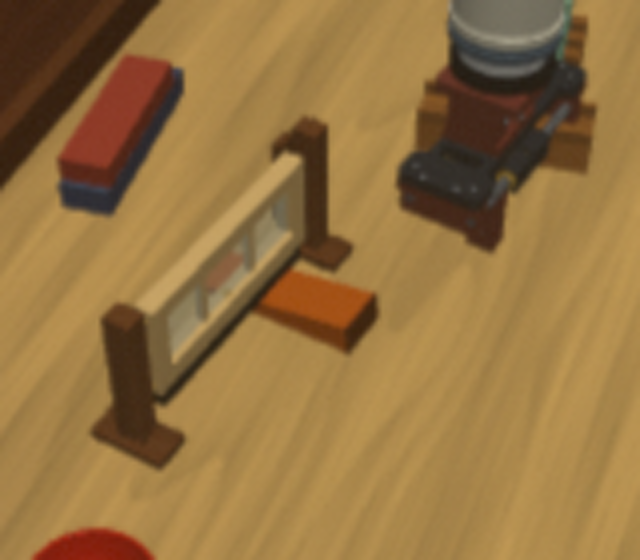

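```bash
python3 -c "
from cell import robot
print(robot.hand_in())"
```

```text
the job is handed in; nothing more can be done
None
```

The leaf is back against its stop and the wedge is jammed under its free half. I handed the job in at about 30 s of robot time, and no verdict was reported.

- **Leaf:** The first push took it to the stop, but it swung about 0.15 rad open again as I pulled away quickly. A second push with a slow retreat held. The last check put it within about 1 mm of the closed plane at its middle.
- **Wedge laid flat:** I lifted it out of its bay, stood it on edge on the ledge, let go and tipped it over with an open finger. The wrist picture showed it lying flat, with the fingers clear of it.
- **Wedge jammed:** I gripped it again and slid it in thin end first until I felt contact. Then I let go and pushed its butt with closed fingers.
    - The push built up steadily at about 0.75 N per mm. The final steady reading was about 10.2 N, just inside the 10 to 11 N advised.
    - I estimate the bar rose about 2 mm, so the wedge presses on it with roughly 6 to 8 N. That force is inferred from the push, not measured.
    - The fingers also pushed the butt down with about 5 N at the end, so the real force on the bar may be near the low end of that range.
- **Final view:** The wedge's centre is about 16 mm in front of the leaf and 58 mm to the free side of its middle. The arm is clear of everything. I never touched the tiles, bowl, beaker or pick, but I did not re-measure their positions at the end.

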